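Test the slicer's safety trip, then open the sanitiser

TASK

Get the slicer's wash-down ready: press the red test button on the grey safety-trip box so that its lever drops, then lift the lever all the way back up until it stays. Next open the white and blue sanitiser canister: push its blue safety cap down, twist it counter-clockwise while it is down until it is free, and lift it off. Finish still holding the cap in the gripper, upright and still, about 10 cm straight above the canister's neck, and leave the grey and yellow degreaser canister and the other things on the counter alone.

Things in the scene. Friction and masses are not known exactly. Their poses are not given: they have to be found in the camera images.
- button_top (a point): centre of the top face of the red round test button, 28 mm across, standing about 12 mm above the top of the grey safety-trip box, z up. It is pressed straight down. The box is fixed to the counter, 120 x 160 mm (x, y) and 75 mm high on a 140 x 180 mm foot plate; its place and yaw vary
- test_button (a joint): travel of the test button, m: 0 released, 0.007 fully down (spring, 1.5 N at first, 5 N fully down). At about 3 to 5 mm it tips the lever off its rest
- lever_hinge (a point): fixed point on the hinge axis of the trip lever, 3 mm below the box's top face and 85 mm to the +y side of the button's centre (and 24 mm to its +x side). Axes are those of the box: x is the box's direction away from its front, y is the hinge axis, z up. The lever falls towards -x of these axes
- lever_tip (a point): centre of the lever's black cross-bar: a round bar 18 mm in diameter and 36 mm long along the hinge axis y, 65 mm from the hinge, on a 10 mm steel stem
- trip_lever (a joint): angle of the trip lever, rad: 0 = up, leaning back 0.22 past vertical (to +x of the box), where it rests by its own weight; 1.05 = dropped, 0.83 forward of vertical (to -x), its bar then about 48 mm in front of the hinge and 44 mm above it. It moves freely (0.05 N m); pushed back past vertical (below 0.22) it falls to 0
- cap_center (a point): centre, half-way up, of the blue round push-and-turn safety cap, 52 mm in diameter and 32 mm high, ribbed, white stripe on top, 40 g. A spring under it holds it up in its lock. It is pushed down 4 to 6 mm (8 to 11 N; it bottoms at 7 mm) to clear the lock, and twisted while down: see cap
- sanitiser_mouth (a point): centre of the top of the sanitiser's neck, under the cap, z up; 201 mm above the counter; with the cap locked on, the cap's centre is 4 mm below it. The canister, white with a blue band, is fixed in a steel tray 186 x 136 mm (x, y), from 63 mm in front (-x) of the neck to 123 mm behind it; shoulder 161 mm high, carrying handle behind the neck up to 180 mm
- degreaser_mouth (a point): the same point of the degreaser canister, to be left alone: same shape and size, grey with a yellow band and a yellow cap of the same size
- sauce_red: bystander: red squeeze bottle, 56 mm across, 150 mm high, origin under its centre
- sauce_green: bystander: green squeeze bottle, 56 mm across, 150 mm high, origin under its centre
- mug: bystander: white mug, 80 mm across, 90 mm high, origin under its centre
- bowl: bystander: steel bowl, 150 mm across, 60 mm high, origin under its centre
- spatula: bystander: spatula lying on the counter at the far side, along its own x, origin under its middle
- glove_carton: bystander: cardboard carton, 240 x 120 x 75 mm (x, y, z), origin under its centre
- degreaser: the degreaser canister as a whole (origin on the counter under its neck)
- sanitiser: the sanitiser canister without its cap (origin on the counter under its neck)
- cap: the blue cap itself, origin at the centre of its underside, z up. While it is pushed down, a counter-clockwise twist (seen from above) of 60 degrees (45 to 80 will do) frees it from the lock's 3.5 mm teeth, then it lifts straight off. It does not turn clockwise, nor more than about 3 degrees without pushing
Not all that is in view belongs to the job. Of the things shaped like the cap, the blue one is meant. What is shaped like the part that bears button_top but pink is not meant.

How it is judged (in metres and radians):
On the way, in this order (a step that is already met when the one before it is completed fails the run):
1. the test button is pressed down (value of joint test_button above 0.002 m).
2. the lever has dropped (value of joint trip_lever above 0.9 rad), for 0.1 s.
3. the lever is back up (value of joint trip_lever below 0.12 rad), for 0.2 s.
4. the safety cap is pushed down (z of cap_center in the frame of sanitiser_mouth below -0.007 m and horizontal distance between cap_center and sanitiser_mouth below 0.006 m), for 0.05 s.
5. the cap is off the neck (z of cap_center in the frame of sanitiser_mouth above 0.025 m), for 0.1 s.
At the end, for the whole second after the job is handed in: the cap is held still between the fingers (grip over 2 N), upright within 0.3 rad, its centre 5 to 18 cm above the neck's top and within 4 cm of the neck's axis, touching nothing of the canister; the trip lever is up (within 0.12 rad of its rest) and the test button released (z of cap_center in the frame of sanitiser_mouth between 0.05 and 0.18 m and horizontal distance between cap_center and sanitiser_mouth below 0.04 m and angle between cap_center's own z axis and vertical below 0.3 rad and contact force between the fingers and cap above 2 N and contact force between cap and sanitiser below 0.1 N and linear speed of cap below 0.03 m/s and value of joint trip_lever below 0.12 rad and value of joint test_button below 0.002 m); the arm keeps its last pose, push and grip.
It fails at once if a bystander was shifted by more than 4 cm (distance of any of sauce_red, sauce_green, mug, bowl, spatula, glove_carton from where it was at the start of the episode above 0.04 m).
It fails at once if the robot pushed against the degreaser canister (over 3 N) (contact force between any of the fingers, the arm and degreaser above 3 N).
It also fails if it takes over 58 s, if anything falls off the work surface, if the arm or the gripper's body presses on something with over 40 N, if the wrist force passes 120 N, or if a joint passes its speed limit or range.

ROBOT

A 6-joint arm with a two-finger parallel gripper is mounted at the origin on the work surface. World frame = base frame: x ahead of the robot, y to its left, z up, the work surface at z = 0. Lengths are in mm, angles in degrees, forces in N, time in s.
With the tool pointing down it reaches from about 300 to 850 mm from the base axis. Payload 5.4 kg.
Tool frame: the origin (TCP) lies at the very end of the fingers, on their centre line; the grasp point (between the pads) lies 19 mm behind it; x points along the fingers, z is the direction in which the jaws open and shut, and the axes are right-handed (so a half turn about x gives the same grasp; the last joint's range is limited). The gripper opens to 85 mm and grips with 20 to 120 N. Pads are 22 mm wide; open, the fingers measure 114 mm over their backs; the gripper's body (76 mm by 85 mm) begins 54 mm behind the grasp point. The pads swing forward as they close: fully open they stand 13 mm farther back than shut.
Start: joints at [-78.272, 9.076, 91.501, -0, 79.423, -12.038], TCP at [231.704, -526.231, 231.299] pointing down, gripper open.
Joint ranges: [-166.64, 166.64], [-54.1, 131.32], [10.49, 154.53], [-73.88, 253.88], [9.74, 151.15], [-171.62, 171.62]. Speed limits (degrees/s): [147.25, 147.25, 180, 180, 180, 180].

INTERFACE

Orientations are given as [roll, pitch, yaw] about the fixed x, y, z axes, in that order (R = Rz(yaw) Ry(pitch) Rx(roll)).
In Python, from rig import ctrl gives the robot as it stands.
- The arm moves only by the tool apply_moves, never from a script. Its argument "targets" is a list of rows, each an object of numbers: "dx", "dy", "dz": the shift along the world's x, y, z in mm; "turn": the turn about the world's z in degrees; "fingers": the finger opening in mm, from 0 to 85.4. A call has 1 to 20 rows; each row shifts and turns the commanded pose from where the row before left it; what a row does not reach is not made up. A row lasts 1/10 s, in which the tool goes at most 50 mm and 8.59 degrees, less where a joint would pass 70% of its speed; a pose out of reach is approached as far as the arm can. A call with a gripper value outside its range is refused whole. The fingers move at their own pace and stop on an object; "squeeze" is the grip in N (left out, the last holds). Time passes only in rows, so rows that do not move let the fingers close. It gives the time, the measured TCP pose, the force and the opening at its end, in the units of the state.
- ctrl.observe(): the state, without advancing time (a new reading comes with each control period).
- ctrl.snapshot(name): name is "scene" or "top" or "wrist"; returns (picture, depth): 420x560x3 uint8, red, green, blue; 420x560 float32, mm along the optical axis (not along the pixel's ray), 0 where there is no reading.
- ctrl.get_calibration(name): a dict with "intrinsics" (3x3 intrinsics, pixels), "T" (4x4, takes a point from camera to world coordinates). Camera axes: x right, y down, z forward; pixel columns grow to the right and rows downward; lengths in mm; the calibration is good to about 2 mm. A picture is of the moment at which its call begins: read the wrist's pose just before it. get_calibration takes no time and is no camera call; for the wrist camera it gives the pose at the moment of the call.
- ctrl.close_job(): hands the job in, once; it reports no verdict.
The state is a dict: "time_s": time; "q": joint angles; "qd": joint speeds; "joint_efforts": joint torques, N m; "ee_pos": TCP position; "ee_rot": TCP orientation; "contact_force": force on the tool from outside, world axes, zero at the start; "ft_torque": the same for the moment, N m; "finger_gap": opening from 0.0 (shut) to 1.0 (fully open).
Only numpy, scipy, OpenCV 4.12 (cv2) and the standard library are available. Lean on these libraries where they do the work, as an engineer would, in place of code of your own. Each camera call takes 0.05 s, during which the arm holds its last target. There are 200 camera calls.

## Working session

There is one attempt and no reset: what is moved stays moved. The work goes in short steps, Python scripts to look and compute and a tool call to move; the robot and the scene stay as the last step left them, time stands still between calls to the robot, and variables do not carry over. Pictures are saved under pics/ and viewed, about 8 in all and at most 12, crops included, and the job is handed in when it is done.

Besides the shell and the picture viewer there is one more tool, called as name(argument=value, ...), one argument or row to a line, values as JSON. apply_moves: Moves the arm, as the interface text tells. Its arguments: {"type":"object","properties":{"targets":{"type":"array","items":{"type":"object","properties":{"dx":{"type":"number"},"dy":{"type":"number"},"dz":{"type":"number"},"turn":{"type":"number"},"fingers":{"type":"number"}}}},"squeeze":{"type":"number"}},"required":["targets"]}

```bash
ls; mkdir -p pics; cat > h.py <<'E'
import numpy as np, cv2
from rig import ctrl
def snap(n,f=None):
    c=ctrl.get_calibration(n); im,d=ctrl.snapshot(n)
    if f: cv2.imwrite('pics/'+f,im[...,::-1])
    return im,d,np.array(c['intrinsics']),np.array(c['T'])
def cloud(d,K,T):
    v,u=np.indices(d.shape); P=np.stack([(u-K[0,2])/K[0,0]*d,(v-K[1,2])/K[1,1]*d,d],-1)
    W=P@T[:3,:3].T+T[:3,3]; W[d<=0]=np.nan; return W
def ray(u,v,z,K,T):
    r=T[:3,:3]@np.linalg.solve(K,[u,v,1.]); return T[:3,3]+r*(z-T[2,3])/r[2]
E
python3 - <<'E'
from h import *
a=[snap(n) for n in("scene","top")]
for n,x in zip("st",a): np.savez('/tmp/'+n,im=x[0],d=x[1],K=x[2],T=x[3]); cv2.imwrite('pics/%s0.png'%n,x[0][...,::-1])
print(ctrl.observe())
for x in a: print(x[3].round(2))
E
```

```text
pics
{'time_s': 0.1, 'q': array([-7.82720582e+01,  9.10884954e+00,  9.15634751e+01, -4.14165028e-03,
        7.94234989e+01, -1.20378012e+01]), 'qd': array([-0.05013684, -0.12060931, -0.17216963, -0.01397209, -0.07160792,
        0.01314437]), 'joint_efforts': array([ 5.18711458e-04, -3.96988320e+01, -3.32339001e+01, -1.25707961e-04,
        4.20203054e-03, -1.21282517e-05]), 'ee_pos': array([ 231.57357844, -525.72257766,  230.43018432]), 'ee_rot': array([170.39431965,  89.90409008, 104.16082629]), 'contact_force': array([0.03376549, 0.05205839, 0.28447759]), 'ft_torque': array([-0.05649182, -0.00609138,  0.01493136]), 'finger_gap': 0.9989282309646763}
[[-6.70000e-01  5.90000e-01 -4.60000e-01  1.06281e+03]
 [ 7.50000e-01  5.30000e-01 -4.10000e-01  5.43910e+02]
 [ 0.00000e+00 -6.10000e-01 -7.90000e-01  1.18903e+03]
 [ 0.00000e+00  0.00000e+00  0.00000e+00  1.00000e+00]]
[[-2.00000e-02 -9.90000e-01  1.70000e-01  2.06300e+02]
 [-1.00000e+00  2.00000e-02 -0.00000e+00  2.12000e+00]
 [-0.00000e+00 -1.70000e-01 -9.90000e-01  1.69819e+03]
 [ 0.00000e+00  0.00000e+00  0.00000e+00  1.00000e+00]]
```

View pics/s0.png

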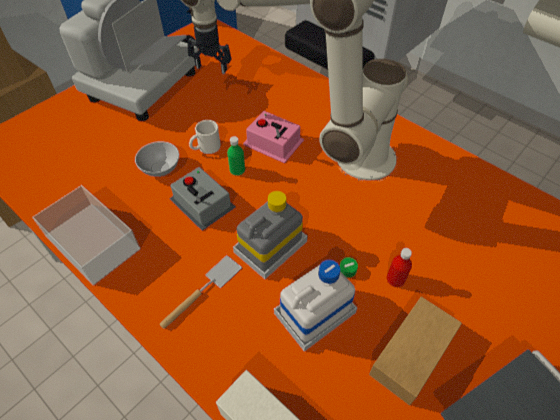

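View pics/t0.png

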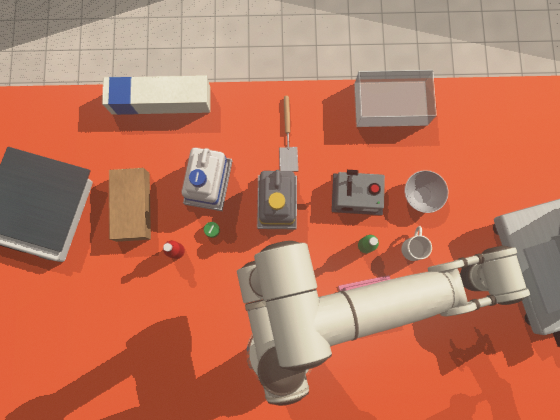

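Candidates in the top view are these. Caps: blue on the white canister at (198,178), yellow at (277,201), and a loose green one at (211,229). Trip boxes: grey with a red button at (375,188), and a pink one under the arm (scene (273,135)). I choose the blue cap and the grey box.

```bash
python3 - <<'E'
from h import *
def load(n): z=np.load('/tmp/%s.npz'%n); return z['im'],z['d'],z['K'],z['T']
def big(m,near):
    n,l,s,c=cv2.connectedComponentsWithStats(m.astype(np.uint8)); 
    i=min((i for i in range(1,n) if s[i,4]>15),key=lambda i:np.hypot(*(c[i]-near))); return l==i
for n,nb,nc in(("t",(375,188),(198,178)),("s",(189,181),(329,270))):
    im,d,K,T=load(n); W=cloud(d,K,T); h=cv2.cvtColor(im,cv2.COLOR_RGB2HSV)
    red=((h[...,0]<4)|(h[...,0]>172))&(h[...,1]>150)&(h[...,2]>70)
    blue=(abs(h[...,0].astype(int)-112)<14)&(h[...,1]>120)&(h[...,2]>60)
    for nm,m,p in(("btn",red,nb),("cap",blue,nc)):
        m=big(m,p); P=W[m]; P=P[~np.isnan(P[:,0])]; v,u=np.where(m)
        zt=np.percentile(P[:,2],90); Q=P[P[:,2]>zt-4]
        print(n,nm,m.sum(),u.mean().round(1),v.mean().round(1),'ztop',zt.round(1),'xy',(Q[:,:2].min(0)+Q[:,:2].max(0)).round(1)/2,Q.mean(0).round(1))
    # box top
    b=(abs(W[...,2]-75)<5)&(W[...,1]>-400)&(W[...,1]<-100)&(W[...,0]>450)&(W[...,0]<750)&(h[...,1]<70)
    b=big(b,(360,190) if n=='t' else (203,195)); P=W[b][:,:2].astype(np.float32); print('box',cv2.minAreaRect(P))
    # canister top surfaces
    b=(abs(W[...,2]-150)<25)&(W[...,1]>100)&(W[...,1]<350)&(W[...,0]>450)&(W[...,0]<800)
    P=W[b]; print('canist',cv2.minAreaRect(P[:,:2].astype(np.float32)))
    q=(W[...,2]>80)&(W[...,1]>-420)&(W[...,1]<-100)&(W[...,0]>500)&(W[...,0]<750); P=W[q]
    P=P[(P[:,2]>105)]; print('lever',len(P),P.mean(0).round(1) if len(P) else '',np.ptp(P,0).round() if len(P) else '')
    cv2.imwrite('pics/c_%s.png'%n,np.hstack([cv2.resize(im[c[1]-28:c[1]+28,c[0]-40:c[0]+40],(400,280),interpolation=cv2.INTER_CUBIC) for c in (nb,nc)])[...,::-1])
cv2.imwrite('pics/crop.png',np.vstack([cv2.imread('pics/c_t.png'),cv2.imread('pics/c_s.png')]))
E
```

```text
t btn 55 374.5 188.1 ztop 90.0 xy [ 535.8 -327.2] [ 536.3 -328.1   88.4]
t cap 144 196.8 176.9 ztop 216.6 xy [558.  251.1] [556.7 250.7 215.1]
box ((533.6891479492188, -281.0848083496094), (157.16026306152344, 118.012451171875), 85.94908905029297)
canist ((587.6939086914062, 244.225341796875), (117.11419677734375, 169.69273376464844), 78.85863494873047)
lever 63 [ 580.3 -245.4  137.7] [21. 36. 44.]
s btn 52 188.2 180.0 ztop 92.0 xy [ 541.75 -326.2 ] [ 540.8 -326.1   90.2]
s cap 361 328.9 271.5 ztop 215.6 xy [561.4 250.8] [561.5 251.8 214.2]
box ((538.7266235351562, -280.3282470703125), (158.3683624267578, 117.95514678955078), 85.10887145996094)
canist ((591.8557739257812, 246.38497924804688), (113.9599380493164, 169.57684326171875), 78.14109802246094)
lever 73 [ 585.4 -243.5  139.1] [20. 37. 42.]
```

View pics/crop.png

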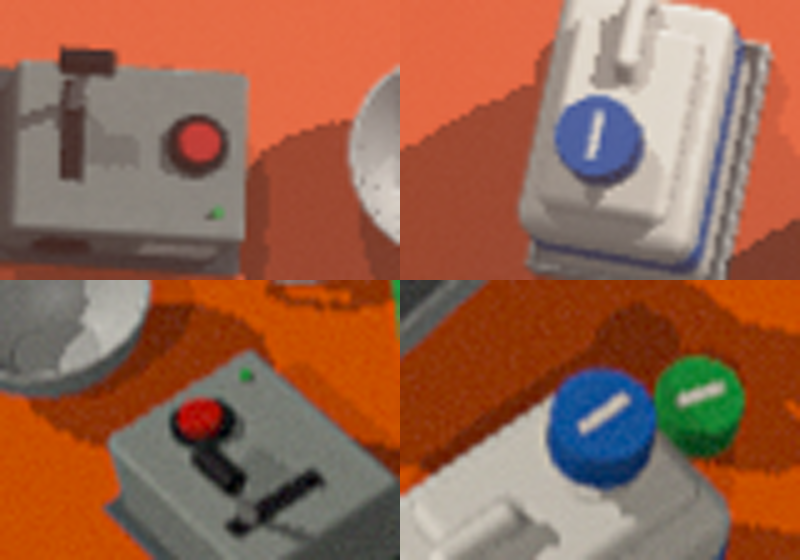

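The crop shows the red button on the grey box at scene (189,181) and the blue cap on the white canister. The lever is up. Estimates:
- **Button:** about (538, -327, 88).
- **Box:** yaw about -4.5°.
- **Lever hinge:** about (569, -244, 72).
- **Cap:** about (560, 251), top at 213.
- **Canister:** yaw about -11°.

Next I close the fingers and go above the button.

apply_moves(
  targets=[
    {"dx": 35,"dy": 20,"turn": -3.5,"fingers": 0},
    {"dx": 35,"dy": 20,"turn": -3.5,"fingers": 0},
    {"dx": 35,"dy": 20,"turn": -3.5,"fingers": 0},
    {"dx": 35,"dy": 20,"turn": -3.5,"fingers": 0},
    {"dx": 35,"dy": 25,"turn": -3.5,"fingers": 0},
    {"dx": 35,"dy": 25,"turn": -3.5,"fingers": 0},
    {"dx": 35,"dy": 25,"turn": -3.5,"fingers": 0},
    {"dx": 35,"dy": 25,"turn": -3.5,"fingers": 0},
    {"dx": 27,"dy": 19,"dz": -20,"fingers": 0},
    {"dz": -40,"fingers": 0},
    {"dz": -30,"fingers": 0},
    {"fingers": 0},
    {"fingers": 0},
  ],
)

```text
invalid input
```

```bash
python3 - <<'E'
from h import *
o=ctrl.observe(); print(o['time_s'],o['ee_pos'],o['ee_rot'],o['contact_force'],o['finger_gap'])
im,d,K,T=snap('wrist','w1.png'); W=cloud(d,K,T); h=cv2.cvtColor(im,cv2.COLOR_RGB2HSV)
red=(((h[...,0]<4)|(h[...,0]>172))&(h[...,1]>150)&(h[...,2]>70)).astype(np.uint8)
n,l,s,c=cv2.connectedComponentsWithStats(red)
for i in range(1,n):
    if s[i,4]>100:
        P=W[l==i]; print(s[i],c[i],np.nanmedian(P,0),ray(*c[i],87,K,T))
E
```

```text
0.1 [ 231.57357844 -525.72257766  230.43018432] [170.39431965  89.90409008 104.16082629] [0.03376549 0.05205839 0.28447759] 0.9989282309646763
[  50  142   48   46 1670] [ 73.53592814 164.03233533] [ 181.96389411 -349.07933775   81.59099295] [ 182.97020694 -350.67908309   87.        ]
[  2 329  52  49 697] [ 30.03156385 352.19081779] [ 215.1784065  -461.91194766  300.33797856] [ -30.99027028 -356.15087241   87.        ]
```

View pics/w1.png

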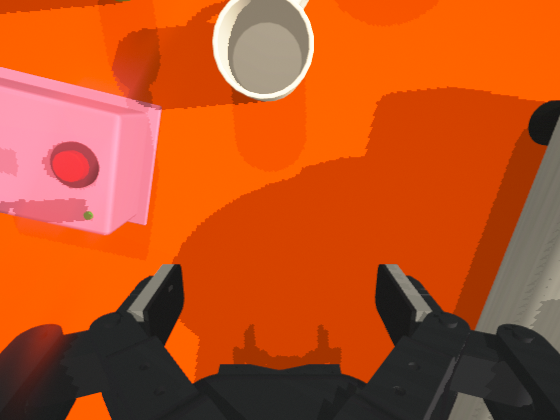

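The move was refused, so the arm is still at the start. The wrist view shows the pink box at (75,165) and the mug. I'll retry with every field filled in.

apply_moves(
  squeeze=40,
  targets=[
    {"dx": 35,"dy": 20,"dz": 0,"turn": -3.5,"fingers": 0},
    {"dx": 35,"dy": 20,"dz": 0,"turn": -3.5,"fingers": 0},
    {"dx": 35,"dy": 20,"dz": 0,"turn": -3.5,"fingers": 0},
    {"dx": 35,"dy": 20,"dz": 0,"turn": -3.5,"fingers": 0},
    {"dx": 35,"dy": 25,"dz": 0,"turn": -3.5,"fingers": 0},
    {"dx": 35,"dy": 25,"dz": 0,"turn": -3.5,"fingers": 0},
    {"dx": 35,"dy": 25,"dz": 0,"turn": -3.5,"fingers": 0},
    {"dx": 35,"dy": 25,"dz": 0,"turn": -3.5,"fingers": 0},
    {"dx": 27,"dy": 19,"dz": -20,"turn": 0,"fingers": 0},
    {"dx": 0,"dy": 0,"dz": -40,"turn": 0,"fingers": 0},
    {"dx": 0,"dy": 0,"dz": -20,"turn": 0,"fingers": 0},
    {"dx": 0,"dy": 0,"dz": 0,"turn": 0,"fingers": 0},
    {"dx": 0,"dy": 0,"dz": 0,"turn": 0,"fingers": 0},
  ],
)

```text
time_s: 1.45
ee_pos: [538.7, -327.3, 151.6]
ee_rot: [-140.0, 90.0, 125.7]
contact_force: [-0.0, -0.3, 1.1]
finger_gap: -0.001
```

```bash
python3 - <<'E'
from h import *
im,d,K,T=snap('wrist','w2.png'); W=cloud(d,K,T); h=cv2.cvtColor(im,cv2.COLOR_RGB2HSV)
red=(((h[...,0]<4)|(h[...,0]>172))&(h[...,1]>150)&(h[...,2]>70)).astype(np.uint8)
n,l,s,c=cv2.connectedComponentsWithStats(red)
for i in range(1,n):
    if s[i,4]>100:
        P=W[l==i]; print(s[i],c[i],np.nanmedian(P,0),ray(*c[i],87,K,T))
E
```

```text
[ 259  200   43   43 1401] [279.94932191 220.8965025 ] [ 539.4448507  -328.65476938   86.43071251] [ 539.7224633 -328.5968844   87.       ]
```

View pics/w2.png

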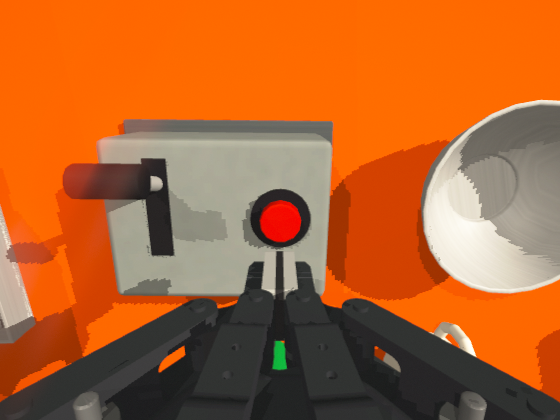

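The wrist view puts the button at (280,221), directly below the closed fingers, with the lever up on the left. I'll press it now.

apply_moves(
  squeeze=40,
  targets=[
    {"dx": 1,"dy": -1,"dz": -30,"turn": 0,"fingers": 0},
    {"dx": 0,"dy": 0,"dz": -25,"turn": 0,"fingers": 0},
    {"dx": 0,"dy": 0,"dz": -8,"turn": 0,"fingers": 0},
    {"dx": 0,"dy": 0,"dz": -3,"turn": 0,"fingers": 0},
    {"dx": 0,"dy": 0,"dz": -2,"turn": 0,"fingers": 0},
    {"dx": 0,"dy": 0,"dz": -2,"turn": 0,"fingers": 0},
    {"dx": 0,"dy": 0,"dz": 0,"turn": 0,"fingers": 0},
    {"dx": 0,"dy": 0,"dz": 0,"turn": 0,"fingers": 0},
  ],
)

```text
time_s: 2.3
ee_pos: [540.6, -329.2, 82.7]
ee_rot: [49.7, 89.8, -44.5]
contact_force: [0.6, -0.9, 4.0]
finger_gap: -0.002
```

apply_moves(
  squeeze=40,
  targets=[
    {"dx": 0,"dy": 0,"dz": -2,"turn": 0,"fingers": 0},
    {"dx": 0,"dy": 0,"dz": -1,"turn": 0,"fingers": 0},
    {"dx": 0,"dy": 0,"dz": 0,"turn": 0,"fingers": 0},
    {"dx": 0,"dy": 0,"dz": 0,"turn": 0,"fingers": 0},
    {"dx": 0,"dy": 0,"dz": 0,"turn": 0,"fingers": 0},
  ],
)

```text
time_s: 2.8
ee_pos: [540.6, -329.2, 80.3]
ee_rot: [47.3, 89.8, -46.9]
contact_force: [-2.6, 0.1, 11.1]
finger_gap: 0.003
```

```bash
cat > lev.py <<'E'
from h import *
im,d,K,T=snap('scene'); W=cloud(d,K,T)
q=(W[...,2]>90)&(W[...,2]<160)&(W[...,1]>-275)&(W[...,1]<-215)&(W[...,0]>480)&(W[...,0]<620)
P=W[q]; P=P[P[:,2]>P[:,2].max()-22]; print('lever',len(P),np.median(P,0),P.min(0),P.max(0)); o=ctrl.observe(); print(o['time_s'],o['ee_pos'],o['contact_force'])
E
python3 lev.py
```

```text
lever 75 [ 525.84945138 -239.62547575  122.67165094] [ 512.31528017 -260.43736839  107.41677331] [ 542.99339584 -222.11457907  129.22025706]
2.85 [ 540.64934428 -329.19358881   80.35768154] [-2.07413242  1.76981627 11.45879906]
```

The lever has dropped: the bar is at about (524,-241,117). Next I go round to its front side.

apply_moves(
  squeeze=40,
  targets=[
    {"dx": 0,"dy": 0,"dz": 30,"turn": 0,"fingers": 0},
    {"dx": 0,"dy": 0,"dz": 45,"turn": 0,"fingers": 0},
    {"dx": 0,"dy": 0,"dz": 45,"turn": 0,"fingers": 0},
    {"dx": -30,"dy": 20,"dz": 0,"turn": 0,"fingers": 0},
    {"dx": -30,"dy": 25,"dz": 0,"turn": 0,"fingers": 0},
    {"dx": -2,"dy": 45,"dz": 0,"turn": 0,"fingers": 0},
    {"dx": 0,"dy": 0,"dz": -40,"turn": 0,"fingers": 0},
    {"dx": 0,"dy": 0,"dz": -40,"turn": 0,"fingers": 0},
    {"dx": 0,"dy": 0,"dz": -10,"turn": 0,"fingers": 0},
    {"dx": 10,"dy": -1,"dz": 0,"turn": 0,"fingers": 0},
    {"dx": 8,"dy": -0.5,"dz": 0,"turn": 0,"fingers": 0},
    {"dx": 8,"dy": -0.5,"dz": 0,"turn": 0,"fingers": 0},
    {"dx": 8,"dy": -0.5,"dz": 0,"turn": 0,"fingers": 0},
    {"dx": 8,"dy": -1,"dz": 0,"turn": 0,"fingers": 0},
    {"dx": 8,"dy": -0.5,"dz": 0,"turn": 0,"fingers": 0},
    {"dx": 8,"dy": -0.5,"dz": 0,"turn": 0,"fingers": 0},
    {"dx": 8,"dy": -0.5,"dz": 0,"turn": 0,"fingers": 0},
    {"dx": 6,"dy": -0.5,"dz": 0,"turn": 0,"fingers": 0},
    {"dx": 4,"dy": -0.5,"dz": 0,"turn": 0,"fingers": 0},
    {"dx": 0,"dy": 0,"dz": 0,"turn": 0,"fingers": 0},
  ],
)

```text
time_s: 4.85
ee_pos: [554.2, -244.3, 108.3]
ee_rot: [64.7, 90.0, -29.6]
contact_force: [0.0, 0.2, 0.2]
finger_gap: -0.001
```

```bash
python3 lev.py
```

```text
lever 82 [ 583.33648022 -243.3131198   144.21569717] [ 556.70026235 -270.77026014  137.86775355] [ 593.59943592 -219.95861753  159.84783781]
4.9 [ 553.77470147 -244.18397002  108.18887854] [-0.05037468 -0.15435198  0.74764446]
```

apply_moves(
  squeeze=40,
  targets=[
    {"dx": -20,"dy": 1,"dz": 0,"turn": 0,"fingers": 0},
    {"dx": -40,"dy": 0,"dz": 20,"turn": 5,"fingers": 20},
    {"dx": -20,"dy": 0,"dz": 45,"turn": 8,"fingers": 85},
    {"dx": 0,"dy": 0,"dz": 45,"turn": 8,"fingers": 85},
    {"dx": 0,"dy": 0,"dz": 45,"turn": 8,"fingers": 85},
    {"dx": 0,"dy": 0,"dz": 40,"turn": 8,"fingers": 85},
  ],
)

```text
time_s: 5.5
ee_pos: [473.3, -243.2, 305.9]
ee_rot: [16.1, 89.9, -40.9]
contact_force: [1.8, -0.4, -0.6]
finger_gap: 0.844
```

```bash
python3 lev.py
```

```text
lever 68 [ 587.40911336 -241.38928901  143.46007214] [ 576.18242264 -265.45270736  128.79136231] [ 593.22331274 -228.20593961  148.96944847]
5.55 [ 475.63185103 -245.10906106  313.66281501] [ 0.85103645 -1.08113754  5.47435058]
```

The lever is up again, with the bar at (585,-242) as at the start. Now over to the sanitiser, turning the jaws to about +45°.

apply_moves(
  squeeze=40,
  targets=[
    {"dx": 0,"dy": 20,"dz": 0,"turn": 8,"fingers": 85},
    {"dx": 5,"dy": 35,"dz": 0,"turn": 8,"fingers": 85},
    {"dx": 5,"dy": 40,"dz": 0,"turn": 8,"fingers": 85},
    {"dx": 5,"dy": 40,"dz": 0,"turn": 8,"fingers": 85},
    {"dx": 5,"dy": 40,"dz": 0,"turn": 8,"fingers": 85},
    {"dx": 10,"dy": 40,"dz": 0,"turn": 8,"fingers": 85},
    {"dx": 10,"dy": 40,"dz": 0,"turn": 8,"fingers": 85},
    {"dx": 10,"dy": 40,"dz": 0,"turn": 8,"fingers": 85},
    {"dx": 10,"dy": 40,"dz": 0,"turn": 8,"fingers": 85},
    {"dx": 10,"dy": 40,"dz": 0,"turn": 8,"fingers": 85},
    {"dx": 10,"dy": 40,"dz": 0,"turn": 8,"fingers": 85},
    {"dx": 5,"dy": 40,"dz": 0,"turn": 8,"fingers": 85},
    {"dx": 0,"dy": 41,"dz": 0,"turn": 6,"fingers": 85},
    {"dx": 0,"dy": 0,"dz": -25,"turn": 0,"fingers": 85},
    {"dx": 0,"dy": 0,"dz": 0,"turn": 0,"fingers": 85},
    {"dx": 0,"dy": 0,"dz": 0,"turn": 0,"fingers": 85},
  ],
)

```text
time_s: 7.15
ee_pos: [558.2, 252.2, 277.7]
ee_rot: [157.1, 89.9, -158.2]
contact_force: [-0.6, -0.4, -0.6]
finger_gap: 0.996
```

```bash
python3 - <<'E'
from h import *
o=ctrl.observe(); print(o['ee_pos'],o['ee_rot'],(o['ee_rot'][2]-o['ee_rot'][0])%360,o['q'],o['contact_force'])
im,d,K,T=snap('wrist','w3.png'); W=cloud(d,K,T); h=cv2.cvtColor(im,cv2.COLOR_RGB2HSV)
m=((abs(h[...,0].astype(int)-112)<14)&(h[...,1]>120)&(h[...,2]>60)&(W[...,2]>190)&(W[...,2]<225))
P=W[m]; zt=np.median(P[:,2]); Q=P[abs(P[:,2]-zt)<4]
c,r=cv2.minEnclosingCircle(Q[:,:2].astype(np.float32)); print(len(P),zt,c,r,(Q.min(0)+Q.max(0))/2,np.ptp(Q,0))
b=(W[...,2]>155)&(W[...,2]<190)&(h[...,1]<80); P=W[b]; print(len(P))
hd=(W[...,2]>170)&(W[...,2]<190)&(h[...,1]<80); P=W[hd]; print('handle',len(P),P.min(0),P.max(0))
E
```

```text
[558.17227613 252.18551033 277.66216245] [ 157.094485     89.880272   -158.19332197] 44.712193026912814 [ 1.30341410e+01  1.31781846e+01  8.15673313e+01 -1.83196697e-02
  8.53728117e+01 -3.16765553e+01] [-0.60480116 -0.35381918 -0.56505395]
4354 212.1081950391358 (558.6334838867188, 250.82908630371094) 26.32931900024414 [559.08370181 251.07505823 211.24419159] [50.86652742 51.65570146  6.16182788]
11549
handle 1286 [470.62213228  -4.07481061 170.14308513] [660.79497604 277.43460745 188.98651992]
```

View pics/w3.png

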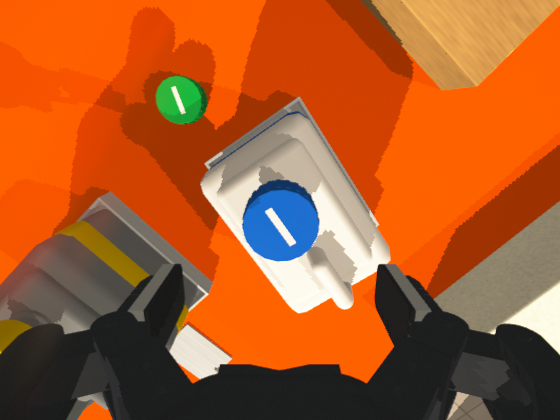

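The blue cap is centred at (281,220), under the open jaws, with the handle at (330,280) and the degreaser on the left. Cap: (558.8, 251), top at 212.5. I'll descend and grip.

apply_moves(
  squeeze=80,
  targets=[
    {"dx": 0.6,"dy": -1,"dz": -35,"turn": 0,"fingers": 85},
    {"dx": 0,"dy": 0,"dz": -35,"turn": 0,"fingers": 85},
    {"dx": 0,"dy": 0,"dz": -20,"turn": 0,"fingers": 85},
    {"dx": 0,"dy": 0,"dz": -6,"turn": 0,"fingers": 85},
    {"dx": 0,"dy": 0,"dz": 0,"turn": 0,"fingers": 60},
    {"dx": 0,"dy": 0,"dz": 0,"turn": 0,"fingers": 60},
    {"dx": 0,"dy": 0,"dz": 0,"turn": 0,"fingers": 45},
    {"dx": 0,"dy": 0,"dz": 0,"turn": 0,"fingers": 45},
    {"dx": 0,"dy": 0,"dz": 0,"turn": 0,"fingers": 45},
    {"dx": 0,"dy": 0,"dz": 0,"turn": 0,"fingers": 45},
  ],
)

```text
time_s: 8.2
ee_pos: [560.6, 251.7, 185.3]
ee_rot: [-44.8, 89.8, -0.1]
contact_force: [-1.2, -1.7, 6.7]
finger_gap: 0.593
```

apply_moves(
  squeeze=80,
  targets=[
    {"dx": 0,"dy": 0,"dz": -2,"turn": 0,"fingers": 40},
    {"dx": 0,"dy": 0,"dz": -2,"turn": 0,"fingers": 40},
    {"dx": 0,"dy": 0,"dz": 0,"turn": 0,"fingers": 40},
    {"dx": 0,"dy": 0,"dz": 0,"turn": 0,"fingers": 40},
  ],
)

```text
time_s: 8.6
ee_pos: [560.6, 251.7, 181.7]
ee_rot: [-43.8, 89.8, 0.9]
contact_force: [-3.0, -2.6, 8.7]
finger_gap: 0.594
```

```bash
cat > capz.py <<'E'
from h import *
im,d,K,T=snap('scene'); W=cloud(d,K,T); h=cv2.cvtColor(im,cv2.COLOR_RGB2HSV)
m=((abs(h[...,0].astype(int)-112)<14)&(h[...,1]>120)&(h[...,2]>60)&(W[...,2]>185)&(W[...,2]<400)&(abs(W[...,0]-560)<60)&(abs(W[...,1]-250)<60))
P=W[m]; print(len(P),np.percentile(P[:,2],[50,80,90]),np.median(P,0)); o=ctrl.observe(); print(o['time_s'],o['ee_pos'],o['contact_force'],o['ft_torque'],o['finger_gap'],(o['ee_rot'][2]-o['ee_rot'][0])%360)
E
python3 capz.py
```

```text
120 [208.43814465 211.74105868 216.07331309] [580.79655281 244.05018262 208.43814465]
8.65 [560.6341151  251.72069019 181.68690728] [-2.84580783 -2.54087334  8.24238281] [-0.35136775  0.49649897  0.0041282 ] 0.5963681209643925 44.77210965594012
```

apply_moves(
  squeeze=80,
  targets=[
    {"dx": 0,"dy": 0,"dz": -1.5,"turn": 0,"fingers": 40},
    {"dx": 0,"dy": 0,"dz": 0,"turn": 0,"fingers": 40},
    {"dx": 0,"dy": 0,"dz": 0,"turn": 0,"fingers": 40},
  ],
)

```text
time_s: 8.95
ee_pos: [560.7, 251.7, 180.3]
ee_rot: [-43.3, 89.8, 1.5]
contact_force: [-2.4, -2.9, 9.0]
finger_gap: 0.593
```

```bash
cat > wz.py <<'E'
from h import *
im,d,K,T=snap('wrist'); W=cloud(d,K,T); h=cv2.cvtColor(im,cv2.COLOR_RGB2HSV)
m=((abs(h[...,0].astype(int)-112)<14)&(h[...,1]>120)&(h[...,2]>60)&(abs(W[...,0]-560)<45)&(abs(W[...,1]-250)<45))
P=W[m]; zt=np.percentile(P[:,2],80); Q=P[abs(P[:,2]-zt)<3]; print('cap',len(P),np.percentile(P[:,2],[50,70,90]),(Q.min(0)+Q.max(0))/2,np.ptp(Q,0))
w=(h[...,1]<70)&(h[...,2]>150)&(abs(W[...,2]-zt)<6)&(np.hypot(W[...,0]-560,W[...,1]-251)<22)
P=W[w][:,:2]; 
if len(P)>20: print('stripe',len(P),cv2.minAreaRect(P.astype(np.float32)),W[w][:,2].mean())
o=ctrl.observe(); print(o['time_s'],o['ee_pos'],o['contact_force'],(o['ee_rot'][2]-o['ee_rot'][0])%360)
E
python3 wz.py
```

```text
cap 12760 [206.87627943 207.23027531 207.69274257] [559.70036391 251.28462246 206.76392749] [51.46304821 51.93150517  4.63116532]
stripe 889 ((559.8674926757812, 250.8884735107422), (6.299111366271973, 30.78923797607422), 79.0192642211914) 207.59901843214755
9.0 [560.63763231 251.73273355 180.35458576] [-2.94013904 -2.10647614  8.90113388] 44.7692270023291
```

The cap is about 5 mm down, so I twist counter-clockwise.

apply_moves(
  squeeze=90,
  targets=[
    {"dx": 0,"dy": 0,"dz": -0.7,"turn": 0,"fingers": 40},
    {"dx": 0,"dy": 0,"dz": 0,"turn": 5,"fingers": 40},
    {"dx": 0,"dy": 0,"dz": 0,"turn": 6,"fingers": 40},
    {"dx": 0,"dy": 0,"dz": 0,"turn": 6,"fingers": 40},
    {"dx": 0,"dy": 0,"dz": 0,"turn": 6,"fingers": 40},
    {"dx": 0,"dy": 0,"dz": 0,"turn": 6,"fingers": 40},
    {"dx": 0,"dy": 0,"dz": 0,"turn": 6,"fingers": 40},
    {"dx": 0,"dy": 0,"dz": 0,"turn": 6,"fingers": 40},
    {"dx": 0,"dy": 0,"dz": 0,"turn": 6,"fingers": 40},
    {"dx": 0,"dy": 0,"dz": 0,"turn": 6,"fingers": 40},
    {"dx": 0,"dy": 0,"dz": 0,"turn": 6,"fingers": 40},
    {"dx": 0,"dy": 0,"dz": 0,"turn": 4,"fingers": 40},
    {"dx": 0,"dy": 0,"dz": 0,"turn": 0,"fingers": 40},
  ],
)

```text
time_s: 10.3
ee_pos: [560.4, 252.0, 179.7]
ee_rot: [-100.9, 89.8, 7.0]
contact_force: [-2.7, -1.3, 8.8]
finger_gap: 0.593
```

```bash
python3 wz.py
```

```text
cap 12733 [206.17844859 206.50687804 206.97096068] [559.31562529 251.52256087 206.06888245] [51.71268589 52.04462503  4.71496735]
stripe 859 ((559.9820556640625, 251.4720458984375), (31.0676212310791, 6.144962787628174), 51.60661697387695) 206.87834336813245
10.35 [560.44731464 251.96397926 179.63412938] [-3.98947907 -0.80530625  9.49029074] 107.80137980405252
```

The stripe turned from -11° to 51.6°, which is 62.6°. Now I lift.

apply_moves(
  squeeze=90,
  targets=[
    {"dx": 0,"dy": 0,"dz": 5,"turn": 0,"fingers": 40},
    {"dx": 0,"dy": 0,"dz": 8,"turn": 0,"fingers": 40},
    {"dx": 0,"dy": 0,"dz": 12,"turn": 0,"fingers": 40},
    {"dx": 0,"dy": 0,"dz": 15,"turn": 0,"fingers": 40},
    {"dx": 0,"dy": 0,"dz": 15,"turn": 0,"fingers": 40},
    {"dx": 0,"dy": 0,"dz": 15,"turn": 0,"fingers": 40},
    {"dx": 0,"dy": 0,"dz": 15,"turn": 0,"fingers": 40},
    {"dx": 0,"dy": 0,"dz": 12,"turn": 0,"fingers": 40},
    {"dx": 0,"dy": 0,"dz": 8,"turn": 0,"fingers": 40},
    {"dx": 0,"dy": 0,"dz": 4,"turn": 0,"fingers": 40},
    {"dx": 0,"dy": 0,"dz": 0,"turn": 0,"fingers": 40},
    {"dx": 0,"dy": 0,"dz": 0,"turn": 0,"fingers": 40},
    {"dx": 0,"dy": 0,"dz": 0,"turn": 0,"fingers": 40},
    {"dx": 0,"dy": 0,"dz": 0,"turn": 0,"fingers": 40},
  ],
)

```text
time_s: 11.75
ee_pos: [559.0, 251.7, 284.4]
ee_rot: [86.1, 89.9, -166.1]
contact_force: [-0.5, -0.1, 0.2]
finger_gap: 0.59
```

```bash
python3 wz.py; python3 lev.py; python3 - <<'E'
from h import *
snap('scene','s9.png')
E
```

```text
cap 12750 [310.85035542 311.20294409 311.65304482] [558.32568929 251.08369059 310.80187032] [52.22333818 51.71202916  4.78699054]
stripe 869 ((558.5687866210938, 251.20155334472656), (30.727191925048828, 6.1189470291137695), 52.534515380859375) 311.5688113476524
11.8 [559.06158701 251.73856479 284.51800692] [-0.69432377 -0.20507084 -0.72453795] 107.76527029034582
lever 68 [ 586.48122525 -242.86521187  143.331894  ] [ 576.32796616 -265.9358694   132.19753954] [ 593.49933627 -227.01407678  150.84578749]
11.85 [559.14969289 251.73012475 284.69750553] [-0.03926755  0.49286167 -0.59732565]
```

View pics/s9.png

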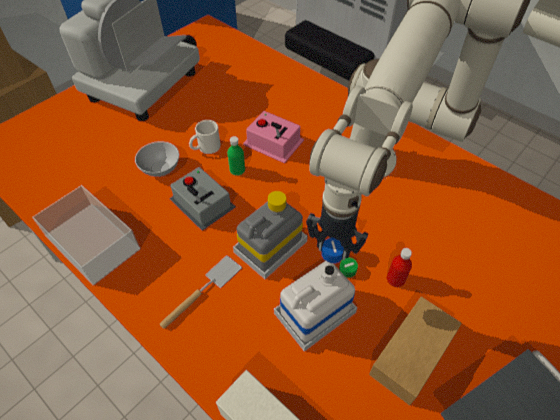

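The cap at (332,250) is held above the bare neck at (328,271). The lever is up and nothing else has moved. Cap centre z is about 295, which is 94 mm above the neck.

```bash
python3 -c "
from rig import ctrl
print(ctrl.close_job())"
```

```text
the job is handed in; nothing more can be done
None
```

The job is done and handed in at about 12 s of robot time; no verdict was reported.

- **Safety-trip box:** I pressed the red button on the grey box, reaching about 11 N near full travel. The lever dropped, and I pushed it back up. Later depth readings put its bar back where it was at the start (about 585, -242), both after the lift and before hand-in.
- **Sanitiser cap:** I gripped the blue cap, pushed it down about 5 mm by wrist depth, and twisted it 62.6° counter-clockwise by its stripe. It then lifted off freely.
- **Final pose:** the gripper holds the cap with its centre about 94 mm above the neck and within about 1 mm of its axis. The opening is about 50 mm, the squeeze is set to 90 N, and the outside force is near 0.
- **Everything else:** in the last picture the degreaser canister and the other things on the counter looked unmoved. I checked this by eye only.

**Refused call and odd readings:**
- The first move call was refused as "invalid input"; I repeated it with every field filled in, and the arm had not moved in between.
- The push force on the cap rose less than its spring figures suggested (about 9 N), so I relied on the depth measurement instead.
- One lever reading was spoiled by the gripper in view, so I repeated it after backing away.

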